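Open the cleaner jug at the market stall

ROBOT

A 6-joint arm with a two-finger parallel gripper is mounted at the origin on the work surface. World frame = base frame: x ahead of the robot, y to its left, z up, the work surface at z = 0. Lengths are in m, angles in rad, forces in N, time in s.
With the tool pointing down it reaches from about 0.325 to 0.875 m from the base axis. Payload 4.4 kg.
Tool frame: the origin (TCP) lies midway between the tips of the shut fingers; the grasp point (between the pads) lies 19 mm behind it; z points along the fingers, y is the line along which they close (so a half turn about z gives the same grasp; the last joint's range is limited). The gripper opens to 85 mm and grips with 20 to 120 N. Pads are 22 mm wide; open, the fingers measure 114 mm over their backs; the gripper's body (76 mm by 85 mm) begins 54 mm behind the grasp point. The pads swing forward as they close: fully open they stand 13 mm farther back than shut.
Start: joints at [0.964, 0.207, 1.542, -0, 1.393, -0.15], TCP at [0.254, 0.516, 0.231] pointing down, gripper open.
Joint ranges: [-2.73, 2.73], [-0.86, 2.22], [0.23, 2.46], [-1.11, 4.25], [0.08, 2.63], [-2.82, 2.82]. Speed limits (rad/s): [2.79, 2.79, 3.14, 3.14, 3.14, 3.14].

INTERFACE

Orientations are given as [roll, pitch, yaw] about the fixed x, y, z axes, in that order (R = Rz(yaw) Ry(pitch) Rx(roll)).
In Python, from rig import bot, optics gives the robot as it stands.
- The arm moves only by the tool move_arm, never from a script. Its arguments are lists of equal length, an entry for each row: "grip": the gripper's target within -1 to 1 (shut at 1, half-way at 0, fully open at -1); "travel": the shift along the world's x, y, z in cm, a list of three; "twist": the turn about the world's z in rad. A call has exactly 8 rows; each row shifts and turns the commanded pose from where the row before left it; what a row does not reach is not made up. A row lasts 1/8 s, in which the tool goes at most 62.5 mm and 10.7 degrees, less where a joint would pass 70% of its speed; a pose out of reach is approached as far as the arm can. A call with a gripper value outside its range is refused whole. The fingers move at their own pace and stop on an object; the grip force is fixed at half the most. Time passes only in rows, so rows that do not move let the fingers close, or fill a call up. It gives the time, the measured TCP pose, the force, the opening and the grip force at its end, in the units of the state.
- bot.get_state(): the state, without advancing time (a new reading comes with each control period).
- optics.get_image(name): name is "side" or "top"; returns a dict with "pixels" (420x560x3 uint8, red, green, blue), "range_z" (420x560 float32, m along the optical axis (not along the pixel's ray), 0 where there is no reading), "K" (3x3 intrinsics, pixels), "D" ([k1, k2, p1, p2, k3] as OpenCV has them; the pictures are not rectified), "extrinsics" (4x4, takes a point from camera to world coordinates). Camera axes: x right, y down, z forward; pixel columns grow to the right and rows downward; lengths in m; the calibration is good to about 2 mm. A picture is of the moment at which its call begins.
- bot.sign_off(): hands the job in; it is judged then, once.
The state is a dict: "time_s": time; "q": joint angles; "qvel": joint speeds; "joint_efforts": joint torques, N m; "position": TCP position; "tool_rot": TCP orientation; "ft_force": force on the tool from outside, world axes, zero at the start; "torque": the same for the moment, N m; "opening": finger opening in m; "gripper_force": force on a finger pad.
Only numpy, scipy, OpenCV 4.12 (cv2) and the standard library are available. Lean on these libraries where they do the work, as an engineer would, in place of code of your own. Each camera call takes 0.05 s, during which the arm holds its last target. There are 200 camera calls.

TASK

The stall counter is about to be washed down, so open the square cleaner jug with the handle: press its wide push-and-turn safety cap straight down, keep it pressed while you twist it about a quarter turn counterclockwise (seen from above), then lift it off. Finish still holding the cap in the gripper, level and at rest, straight above the jug's mouth by about a hand's width (8 cm). Leave everything else on the counter where it stands.

Things in the scene. Friction and masses are not known exactly. Their poses are not given: they have to be found in the camera images.
- jug: Square white cleaner jug, 110 mm wide, body 124 mm high, in a 122 mm square steel holder screwed to the counter: it cannot move or turn. Origin: centre of its underside, z up. Side handle reaches 94 mm to its -x, top at 120 mm. Sloping shoulders, 128 mm high at radius 50 mm, 145 at the neck. 203 mm high with the cap. Stands left or right; the round bottle has the other place.
- mouth (a point): Centre of the rim of the jug's mouth, on the vertical axis of neck and cap, 179 mm above the counter. A collar of radius 27 mm lower on the neck has its top at 160 mm.
- cap: Loose round grey ribbed safety cap on the jug's neck, 56 mm diameter (58 over the ribs of its lower half), 35 mm high, about 40 g. Origin: centre of its underside, z up, x towards one of two inner lugs. Locked: underside 168 mm above the counter, x along the jug's x within 4 degrees; it can then be neither lifted nor turned. Underneath a spring pushes it up with 5 N, 12 N when pressed 6 mm.
- cap_top (a point): Centre of the cap's flat top, 35 mm above its origin. Pressed down over 4 mm (aim for 6 to 7; it meets the collar at 8) the cap turns counterclockwise from above, never clockwise. Past 55 degrees its lugs are free and it lifts straight off; 75 to 90 is a good turn, a stop comes at about 125. A grip of 35 N or more keeps it from slipping.
- bottle: Round white plastic bottle, 72 mm diameter, 198 mm high, with a narrow 32 mm cap; loose, to be left alone. Origin: centre of its underside.
- cakes_left: Stack of three round white cakes, 136 mm diameter, 102 mm high, to be left alone. Origin: centre of its underside.
- cakes_right: Stack of two round white cakes, 136 mm diameter, 68 mm high, to be left alone. Origin: centre of its underside.
- coconut: Brown coconut, 112 mm diameter, 106 mm high, on its flat foot, to be left alone. Origin: centre of its underside.
- bowl: Steel bowl, 150 mm diameter, 60 mm high, to be left alone. Origin: centre of its underside.
- brush: Hand brush lying flat between jug and bottle, to be left alone. Its length runs along its own x.
- mug: White mug, 76 mm diameter, 85 mm high, to be left alone. Origin: centre of its underside.
Mind the look-alikes: they are no part of the job. There is more than one size of the cap; the job needs the larger.

How it is judged:
On the way, in this order (a step that is already met when the one before it is completed fails the run):
1. the cap is pressed down against its spring, still locked (z of cap in the frame of jug below 0.1642 m and angle between the x axis of cap and the x axis of jug, either way round below 0.35 rad), for 0.1 s.
2. the cap, still on the neck, is twisted until its lugs are free (z of cap in the frame of jug below 0.1725 m and angle between the x axis of cap and the x axis of jug, either way round above 0.85 rad), for 0.1 s.
At the end, for the whole second after the job is handed in: The cap is held by the fingers (over 1 N), within 40 mm sideways of the jug's axis, its underside 41 to 181 mm above the mouth, tilted less than 0.3 rad, slower than 30 mm/s, and not touching the jug (z of cap in the frame of jug between 0.22 and 0.36 m and horizontal distance between cap and mouth below 0.04 m and angle between cap's own z axis and vertical below 0.3 rad and linear speed of cap below 0.03 m/s and contact force between the fingers and cap above 1 N and contact force between cap and jug below 0.2 N); the arm keeps its last pose, push and grip.
It fails at once if any of the bottle, the cake stacks, the coconut, the bowl, the brush or the mug is moved more than 20 mm (distance of any of bottle, cakes_left, cakes_right, coconut, bowl, brush, mug from where it was at the start of the episode above 0.02 m).
It also fails if it takes over 38 s, if anything falls off the work surface, if the arm or the gripper's body presses on something with over 40 N, if the wrist force passes 120 N, or if a joint passes its speed limit or range.

## Working session

There is one attempt and no reset: what is moved stays moved. The work goes in short steps, Python scripts to look and compute and a tool call to move; the robot and the scene stay as the last step left them, time stands still between calls to the robot, and variables do not carry over. Pictures are saved under pics/ and viewed, at most 10 in all, crops included, and the job is handed in when it is done.

Besides the shell and the picture viewer there is one more tool, called as name(argument=value, ...) on one line, values as JSON. move_arm: Moves the arm, as the interface text tells. Its arguments: {"type":"object","properties":{"grip":{"type":"array","items":{"type":"number"}},"travel":{"type":"array","items":{"type":"array","items":{"type":"number"}}},"twist":{"type":"array","items":{"type":"number"}}},"required":["grip","travel","twist"]}

```bash
mkdir -p pics
cat > h.py <<'E'
import numpy as np, cv2
from rig import bot, optics
def grab(n,f):
    d=optics.get_image(n); np.savez(''+f+'.npz',**d)
    cv2.imwrite(f'pics/{f}.png',d['pixels'][:,:,::-1]); return d
def cloud(d):
    z=d['range_z']; h,w=z.shape; u,v=np.meshgrid(np.arange(w),np.arange(h))
    p=cv2.undistortPoints(np.stack([u,v],-1).reshape(-1,1,2).astype(np.float64),d['K'],d['D']).reshape(h,w,2)
    P=np.dstack([p*z[...,None],z]); E=d['extrinsics']
    W=P@E[:3,:3].T+E[:3,3]; W[z<=0]=np.nan; return W
E
python3 - <<'E'
from h import *
for n in('top','side'):
    W=cloud(grab(n,n+'0')); m=(W[...,2]>.19)&(W[...,2]<.215)
    k,l,s,c=cv2.connectedComponentsWithStats(m.astype(np.uint8))
    for i in range(1,k):
        if s[i,4]>30: q=W[l==i]; print(n,s[i],c[i].round(),np.median(q,0).round(3),q.min(0).round(3),q.max(0).round(3))
print(bot.get_state())
E
```

```text
top [186 219  23  23 402] [197. 230.] [0.481 0.203 0.202] [0.453 0.176 0.191] [0.509 0.23  0.207]
top [333 232  13  13 131] [339. 238.] [ 0.459 -0.149  0.197] [ 0.444 -0.164  0.191] [ 0.474 -0.134  0.203]
side [ 161   34  399   57 1602] [377.  55.] [2.114 1.865 0.202] [0.4   0.431 0.19 ] [2.145 2.068 0.215]
side [  9  51 130  13 545] [73. 57.] [-0.149  2.03   0.202] [-0.5    2.001  0.19 ] [0.253 2.06  0.215]
side [243 159  18  12 172] [251. 164.] [0.48  0.194 0.202] [0.454 0.174 0.19 ] [0.51  0.233 0.205]
side [279 223  13  10 106] [285. 227.] [ 0.46  -0.152  0.197] [ 0.446 -0.164  0.19 ] [ 0.476 -0.133  0.201]
side [ 53 226  58  26 463] [ 85. 242.] [ 0.008 -0.055  0.202] [-0.059 -0.066  0.19 ] [0.059 0.008 0.215]
{'time_s': 0.1, 'q': array([ 9.63532215e-01,  2.07346443e-01,  1.54284069e+00,  1.69404488e-05,
        1.39354087e+00, -1.50508304e-01]), 'qvel': array([-0.00074382, -0.00176456, -0.00207098, -0.00097945, -0.00015547,
        0.00072978]), 'joint_efforts': array([-2.16061085e-04, -3.84095407e+01, -2.92550111e+01, -1.09588636e-04,
        4.90592618e-03,  9.22089498e-07]), 'position': array([0.25319869, 0.5154633 , 0.23022125]), 'tool_rot': array([-3.13948395e+00, -3.36654496e-04,  2.68483349e+00]), 'ft_force': array([ 0.65894302,  0.06501586, -0.20609949]), 'torque': array([0.01186637, 0.0321328 , 0.0054783 ]), 'gripper_force': 0.0, 'opening': 0.08528117776695252}
```

View pics/top0.png

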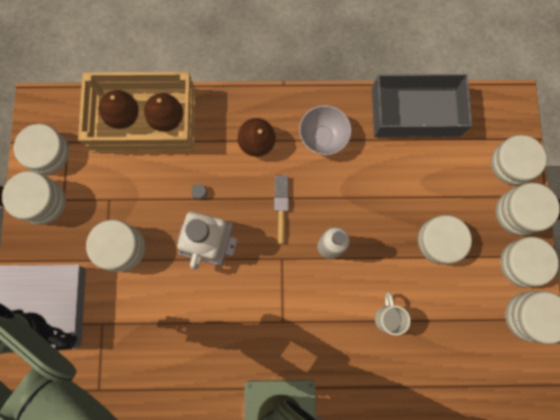

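View pics/side0.png

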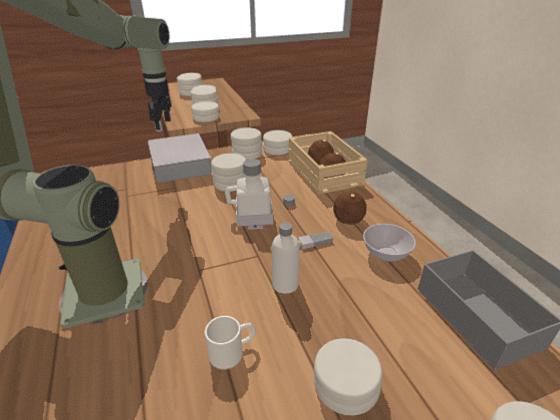

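The top view shows the jug with its handle left of centre, with its wide grey cap at pixel (197,230). The side view shows the same cap at (251,164). Both cameras put it at about (0.481, 0.203), top at 0.202, which matches the expected 203 mm height and 56 mm diameter. The narrow-capped bottle at (338,238) and the loose small cap at (198,190) are the look-alikes.

move_arm(grip=[-1, -1, -1, -1, -1, -1, -1, -1], travel=[[2.85, -3.9, 0.5], [2.85, -3.9, 0.5], [2.85, -3.9, 0], [2.85, -3.9, 0], [2.85, -3.9, 0], [2.85, -3.9, 0], [2.85, -3.9, 0], [2.85, -3.9, 0]], twist=[0, 0, 0, 0, 0, 0, 0, 0])

```text
time_s: 1.1
position: [0.482, 0.2026, 0.2408]
tool_rot: [-3.141, -0.001, 2.685]
ft_force: [0.9, -0.1, 0.6]
opening: 0.0854
gripper_force: 0.0
```

move_arm(grip=[-1, -1, -1, -1, -1, -1, -1, -1], travel=[[0, 0, -1.3], [0, 0, -1.3], [0, 0, -1.3], [0, 0, -1.3], [0, 0, -1.3], [0, 0, -1.3], [0, 0, 0], [0, 0, 0]], twist=[0, 0, 0, 0, 0, 0, 0, 0])

```text
time_s: 2.1
position: [0.482, 0.2041, 0.1636]
tool_rot: [3.141, 0.0, 2.685]
ft_force: [0.5, 0.4, 0.0]
opening: 0.0854
gripper_force: 0.0
```

move_arm(grip=[1, 1, 1, 1, 1, 1, 1, 1], travel=[[0, 0, 0], [0, 0, 0], [0, 0, 0], [0, 0, 0], [0, 0, 0], [0, 0, 0], [0, 0, 0], [0, 0, 0]], twist=[0, 0, 0, 0, 0, 0, 0, 0])

```text
time_s: 3.1
position: [0.4824, 0.2045, 0.1642]
tool_rot: [3.14, 0.001, 2.685]
ft_force: [-0.5, 2.9, 5.0]
opening: 0.0556
gripper_force: 62.6
```

move_arm(grip=[1, 1, 1, 1, 1, 1, 1, 1], travel=[[0, 0, -0.2], [0, 0, -0.2], [0, 0, -0.2], [0, 0, -0.1], [0, 0, 0], [0, 0, 0], [0, 0, 0], [0, 0, 0]], twist=[0, 0, 0, 0, 0, 0, 0, 0])

```text
time_s: 4.1
position: [0.4824, 0.2045, 0.1584]
tool_rot: [3.14, 0.002, 2.685]
ft_force: [-2.8, 0.8, 11.6]
opening: 0.055
gripper_force: 63.1
```

move_arm(grip=[1, 1, 1, 1, 1, 1, 1, 1], travel=[[0, 0, -0.05], [0, 0, 0], [0, 0, 0], [0, 0, 0], [0, 0, 0], [0, 0, 0], [0, 0, 0], [0, 0, 0]], twist=[0, 0, 0.08, 0.1, 0.1, 0.1, 0.1, 0.1])

```text
time_s: 5.1
position: [0.4844, 0.2044, 0.1587]
tool_rot: [3.141, 0.007, -3.015]
ft_force: [1.6, 1.2, 11.6]
opening: 0.0548
gripper_force: 63.1
```

move_arm(grip=[1, 1, 1, 1, 1, 1, 1, 1], travel=[[0, 0, 0], [0, 0, 0], [0, 0, 0], [0, 0, 0], [0, 0, 0], [0, 0, 0], [0, 0, 0], [0, 0, 0]], twist=[0.15, 0.15, 0.15, 0.15, 0.15, 0.1, 0, 0])

```text
time_s: 6.1
position: [0.4842, 0.2044, 0.1586]
tool_rot: [-3.137, 0.004, -2.168]
ft_force: [0.7, 0.5, 10.7]
opening: 0.0549
gripper_force: 63.1
```

Run:
```python
from h import *
for n in('top','side'):
    d=grab(n,n+'1'); c=(197,232) if n=='top' else (251,170)
    p=d['pixels'][c[1]-50:c[1]+50,c[0]-50:c[0]+50,::-1]
    cv2.imwrite(f'pics/{n}1c.png',cv2.resize(p,(400,400),interpolation=cv2.INTER_CUBIC))
a=[cv2.imread(f'pics/{n}1c.png') for n in('top','side')]; cv2.imwrite('pics/both1.png',np.hstack(a))
s=bot.get_state(); print(s['q'],s['position'],s['ft_force'],s['torque'],s['opening'])
```

```text
[ 2.35014288e-01  1.71250865e-01  1.74211977e+00 -4.42863251e-04
  1.22203306e+00 -2.30885555e+00] [0.48416147 0.20442834 0.15859627] [ 0.19112772  0.26494367 12.36545093] [0.12208356 0.03066292 0.04866024] 0.05534143680465967
```

View pics/both1.png

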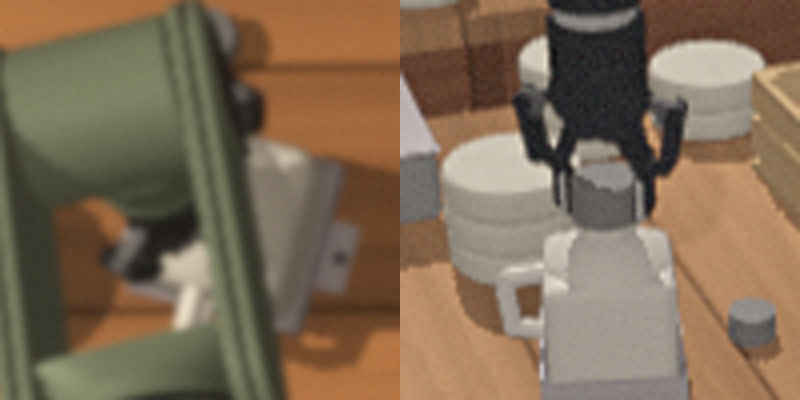

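The crop shows the fingers gripping the grey cap at (610,195) on the neck. The press force is still about 12 N and the residual torque is near zero, so the cap turned with the gripper (82°). Next is the lift.

move_arm(grip=[1, 1, 1, 1, 1, 1, 1, 1], travel=[[0, 0, 0.3], [0, 0, 0.3], [0, 0, 0.5], [0, 0, 0.7], [0, 0, 0.7], [0, 0, 0.7], [0, 0, 0.5], [0, 0, 0.3]], twist=[0, 0, 0, 0, 0, 0, 0, 0])

```text
time_s: 7.2
position: [0.4816, 0.204, 0.1962]
tool_rot: [-3.141, 0.0, -2.168]
ft_force: [0.5, -0.0, -0.7]
opening: 0.0551
gripper_force: 64.3
```

move_arm(grip=[1, 1, 1, 1, 1, 1, 1, 1], travel=[[0, 0, 0.8], [0, 0, 1.2], [0, 0, 1.2], [0, 0, 1.2], [0, 0, 0.8], [0, 0, 0.5], [0, 0, 0], [0, 0, 0]], twist=[0, 0, 0, 0, 0, 0, 0, 0])

```text
time_s: 8.2
position: [0.4813, 0.204, 0.2523]
tool_rot: [3.141, -0.001, -2.168]
ft_force: [0.0, 0.3, -1.0]
opening: 0.0553
gripper_force: 64.3
```

Run:
```python
from h import *
d=grab('side','side2')
cv2.imwrite('pics/side2c.png',cv2.resize(d['pixels'][90:230,180:320,::-1],(560,560),interpolation=cv2.INTER_CUBIC))
s=bot.get_state(); print(s['position'],s['ft_force'],s['qvel'].round(4),s['opening'],s['gripper_force'])
W=cloud(d); m=(np.hypot(W[...,0]-.482,W[...,1]-.204)<.04)&(W[...,2]>.15)
for r in range(110,200):
    if m[r].sum()>3: q=W[r][m[r]]; print(r,q[:,2].mean().round(3),d['pixels'][r][m[r]].mean().round(),end='; ')
```

```text
[0.48126801 0.20395661 0.25218769] [ 0.86970065  0.07563635 -0.16171701] [ 0.0009  0.0006  0.0008  0.0019  0.0013 -0.0003] 0.055209522542921816 64.26897509023547
110 0.383 38.0; 111 0.379 40.0; 112 0.374 38.0; 113 0.369 41.0; 114 0.365 42.0; 115 0.362 40.0; 116 0.36 41.0; 117 0.357 41.0; 118 0.355 43.0; 119 0.352 43.0; 120 0.349 42.0; 121 0.346 40.0; 122 0.342 40.0; 123 0.339 39.0; 124 0.335 39.0; 125 0.332 38.0; 126 0.328 44.0; 127 0.325 54.0; 128 0.323 50.0; 129 0.319 50.0; 130 0.316 53.0; 131 0.312 55.0; 132 0.309 56.0; 133 0.308 53.0; 134 0.295 100.0; 135 0.294 103.0; 136 0.292 110.0; 137 0.291 110.0; 138 0.291 108.0; 139 0.289 94.0; 140 0.287 86.0; 141 0.284 90.0; 142 0.281 90.0; 143 0.278 89.0; 144 0.274 89.0; 145 0.272 88.0; 146 0.268 92.0; 147 0.266 94.0; 148 0.263 95.0; 149 0.261 96.0; 150 0.258 109.0; 165 0.189 52.0; 166 0.189 44.0; 167 0.189 43.0; 168 0.185 89.0; 169 0.182 116.0; 170 0.179 136.0; 171 0.178 157.0; 172 0.175 150.0; 173 0.17 156.0; 174 0.166 159.0; 175 0.163 153.0; 176 0.16 148.0; 177 0.159 144.0; 178 0.159 148.0; 179 0.157 148.0;
```

View pics/side2c.png

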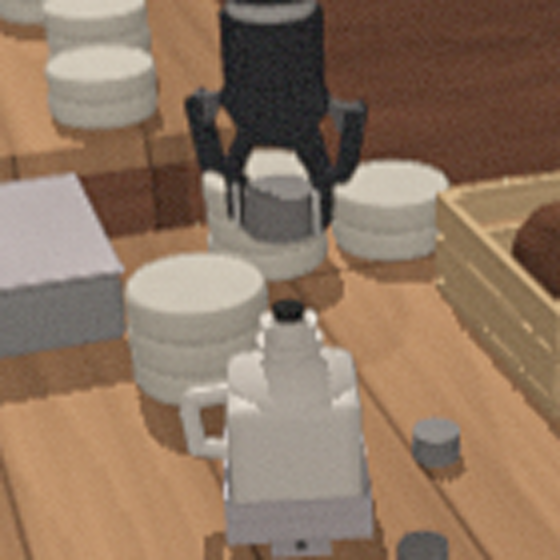

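The crop shows the cap level in the gripper at (278,210), well clear of the open neck at (288,310). Its underside is at about z = 0.257, roughly 78 mm above the mouth, and the arm is at rest.

```bash
python3 -c "
from rig import bot; print(bot.sign_off())"
```

```text
the job is handed in; nothing more can be done
None
```

I pressed the jug's cap down, twisted it about 82° counterclockwise and lifted it off; when I handed the job in, the gripper held it level and still about 8 cm above the mouth (no verdict was shown).

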